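Show the notched slicer insert over the drip dish

TASK

Three freshly washed slicer inserts are drying on edge in the wooden rack; take out the one with the small notch cut out of its corner and leave the other two standing in the rack. The notch marks the end that carries the matt white label panel: grip the insert by its other, bare end so that no finger is on the label end, and hold it over the long white dish, at least 15 cm above the worktop, turned so that the label side faces up, with the plate tipped at least halfway from upright to flat. Finish while holding it motionless there; do not put it down.

Things in the scene. Friction and masses are not known exactly. Their poses are not given: they have to be found in the camera images.
- notched_insert: the wanted insert: steel plate 120 x 6 x 70 mm high, 110 g, on a long edge in the rack, 16 mm square notch in one upper corner. Origin: middle of its lower edge. x: along the length to the notched label end (+60 mm); y: out of the labelled face; z: to the upper edge (70 mm). Matt white 34 x 44 mm label on the +y face only, x 23 to 57 mm; facing it, notch on top, the notch is at the left.
- notched_insert_centre (a point): centre of the wanted insert's plate (x = 0, z = 35 mm in its frame), same axes as the insert
- plain_insert: another insert of the same size, label panel and axes, with all four corners whole; stays in the rack
- slotted_insert: another insert of the same size, label panel and axes, corners whole, with a 16 mm square notch in the middle of its upper edge; stays in the rack
- rack: wooden rack fixed to the worktop, any heading, slab 190 (x) x 110 (y) mm, top 22 mm up. Origin: centre of underside. Inserts stand on the slab along its y at x = -70, 0, 70 mm, each between two pairs of dowels (y = +-36 mm, 9 mm thick, tops 48 mm above the worktop, 8 mm gap). Upper edges of inserts are 92 mm up; 64 mm free between plates. Inserts lift straight up.
- dish: long white shallow serving dish, 133 (x) x 334 (y) x 11 mm, lying on the worktop. Origin: centre of its underside
Mind the look-alikes: they are no part of the job. What is shaped like the slotted_insert but pink is not meant.

How it is judged:
On the way:
1. the notched insert is held by its bare end, lifted clear of the rack (contact force between notched_insert and the fingers above 0.5 N and x of the grasp point in the frame of notched_insert below 0.012 m and height (world z) of notched_insert_centre above 0.11 m), for 0.1 s.
At the end, for the whole second after the job is handed in: Notched insert held still, grip on the bare side (x < 12 mm), centre over 0.14 m up and over the dish (90 mm across, 180 mm along), label normal within 50 degrees of up, free of rack and dish; the other two stand in the rack, moved < 30 mm (contact force between notched_insert and the fingers above 0.5 N and x of the grasp point in the frame of notched_insert below 0.012 m and height (world z) of notched_insert_centre above 0.14 m and angle between notched_insert's own y axis and vertical below 0.87 rad and x of notched_insert_centre in the frame of dish between -0.09 and 0.09 m and y of notched_insert_centre in the frame of dish between -0.18 and 0.18 m and linear speed of notched_insert below 0.03 m/s and contact force between notched_insert and rack below 0.1 N and contact force between notched_insert and dish below 0.1 N and distance of each of plain_insert, slotted_insert from where it was at the start of the episode below 0.03 m and angle between each of plain_insert, slotted_insert's own z axis and vertical below 0.3 rad); the arm keeps its last pose, push and grip.
It fails at once if another insert is pulled out or knocked over (distance of any of plain_insert, slotted_insert from where it was at the start of the episode above 0.04 m).
It also fails if it takes over 37 s, if anything falls off the work surface, if the arm or the gripper's body presses on something with over 40 N, if the wrist force passes 120 N, or if a joint passes its speed limit or range.

ROBOT

A 6-joint arm with a two-finger parallel gripper is mounted at the origin on a cart in front of the work surface, level with it; the furniture and walls round the work are solid. World frame = base frame: x ahead of the robot, y to its left, z up, the work surface at z = 0. Lengths are in m, angles in rad, forces in N, time in s.
With the tool pointing down it reaches from about 0.3 to 0.875 m from the base axis. Payload 4.2 kg.
Tool frame: the origin (TCP) lies on the centre line of the jaws, within the pads' length; the fingertips stand env.tip_reach ahead of it and the grasp point (between the pads) lies 5 mm behind it (env.tip_reach is the distance from the TCP to the fingertips, in m); z points along the fingers, y is the line along which they close (so a half turn about z gives the same grasp; the last joint's range is limited). The gripper opens to 85 mm and grips with 20 to 120 N. Pads are 22 mm wide; open, the fingers measure 114 mm over their backs; the gripper's body (76 mm by 85 mm) begins 54 mm behind the grasp point. The pads swing forward as they close: fully open they stand 13 mm farther back than shut.
Start: joints at [-1.125, 0.32, 1.565, -0, 1.257, -0.02], TCP at [0.258, -0.514, 0.245] pointing down, gripper open.
Joint ranges: [-3.11, 3.11], [-0.84, 2.01], [0.21, 2.61], [-1.34, 4.49], [0.05, 2.63], [-2.56, 2.56]. Speed limits (rad/s): [2.57, 2.57, 3.14, 3.14, 3.14, 3.14].

INTERFACE

Orientations are given as a unit quaternion [x, y, z, w].
In Python, from plant import sensors, cams, close_job, env gives the robot as it stands.
- The arm moves only by the tool step_arm, never from a script. Its argument "deltas" is a list of rows, each a list of 7 numbers: the opening, from 0 (shut) to 1 (fully open), then the shift along the tool's x, y, z as a fraction of full scale, then the turn, a rotation vector about the tool's x, y, z as a fraction of full scale. In form: [[gripper, dx, dy, dz, ax, ay, az], ...]. A call has 1 to 20 rows; each row is the pose to reach, as a shift and turn from the pose commanded when the call began, along the tool's axes at that moment; what a row does not reach only later rows make up. Full scale, the value 1, is 40 cm for a shift and 60 degrees for a turn. A row lasts 1/8 s, in which the tool goes at most 62.5 mm and 10.7 degrees, less where a joint would pass 70% of its speed; a pose out of reach is approached as far as the arm can. A call with a number of a shift or a turn outside -1 to 1 is refused whole. A call with a gripper value outside its range is refused whole. The fingers move at their own pace and stop on an object; "newtons" is the grip in N (left out, the last holds). Time passes only in rows, so rows that repeat a pose let the fingers close. It gives the time, the measured TCP pose, the force, the opening and the grip force at its end, in the units of the state.
- sensors.get_state(): the state, without advancing time (a new reading comes with each control period).
- cams.camera(name): name is "side" or "top"; returns the picture (480x640x3 uint8, blue, green, red); there is no depth.
- cams.get_calibration(name): a dict with "fov_y" (degrees; the focal length in pixels is half the picture's height over the tangent of half this angle, whatever the lens; pixels are square), "cx", "cy" (the principal point, pixels), "position" and "orientation" of the camera in the world. Camera axes: x right, y up, looking along -z (the intrinsics and any distortion apply to the point x, -y, -z); pixel columns grow to the right and rows downward; lengths in m; the calibration is good to about 2 mm. A picture is of the moment at which its call begins. get_calibration takes no time and is no camera call.
- close_job(): hands the job in; it is judged then, once.
The state is a dict: "time_s": time; "qpos": joint angles; "qvel": joint speeds; "joint_efforts": joint torques, N m; "position": TCP position; "tool_rot": TCP orientation; "force": force on the tool from outside, world axes, zero at the start; "wrist_torque": the same for the moment, N m; "width": finger opening in m; "grip_force": force on a finger pad.
Only numpy, scipy, OpenCV 4.12 (cv2) and the standard library are available. Lean on these libraries where they do the work, as an engineer would, in place of code of your own. Each camera call takes 0.05 s, during which the arm holds its last target. There are 200 camera calls.

## Working session

There is one attempt and no reset: what is moved stays moved. The work goes in short steps, Python scripts to look and compute and a tool call to move; the robot and the scene stay as the last step left them, time stands still between calls to the robot, and variables do not carry over. Pictures are saved under pics/ and viewed, at most 10 in all, crops included, and the job is handed in when it is done.

Besides the shell and the picture viewer there is one more tool, called after "Emit:" by a JSON object that holds its "api" and its "payload", one argument or row to a line. step_arm: Moves the arm, as the interface text tells. Its arguments: {"type":"object","properties":{"deltas":{"type":"array"},"newtons":{"type":"number"}},"required":["deltas"]}

```bash
mkdir -p pics; ls; python3 - <<'E'
from plant import sensors,cams,env
import cv2
for n in("side","top"):
    cv2.imwrite(f"pics/{n}0.png",cams.camera(n)); print(n,cams.get_calibration(n))
print(sensors.get_state(),env.tip_reach)
E
```

```text
pics
side {'fov_y': 56.101819350925545, 'cx': 317.51105998657556, 'cy': 238.95594330801782, 'position': array([0.15777316, 0.59860886, 0.55648753]), 'orientation': array([-0.09920307,  0.44057993,  0.86483841, -0.21932304])}
top {'fov_y': 53.73775002257658, 'cx': 327.250076058869, 'cy': 237.65504017897806, 'position': array([ 0.344836  , -0.01049441,  0.96654514]), 'orientation': array([ 0.06179053, -0.05121431, -0.69936102,  0.71024868])}
{'time_s': 0.1, 'qpos': array([-1.12494628e+00,  3.20251604e-01,  1.56554305e+00,  8.01140815e-06,
        1.25741132e+00, -1.99878270e-02]), 'qvel': array([-1.03950108e-03, -1.74971301e-03, -3.19631493e-03,  3.02215816e-04,
       -3.34799854e-04, -3.70155864e-05]), 'joint_efforts': array([ 3.39427461e-04, -4.16409302e+01, -2.34706110e+01,  2.79858483e-05,
        4.83191921e-03, -2.13581592e-05]), 'position': array([ 0.25811056, -0.51336658,  0.24455817]), 'tool_rot': array([ 9.72996765e-01,  2.30817340e-01, -1.66744521e-04, -7.89247638e-04]), 'force': array([-0.75486597,  0.688397  , -0.06640601]), 'wrist_torque': array([ 0.03692047,  0.02294561, -0.00560778]), 'grip_force': 0.0, 'width': 0.08563087828389682} 0.014
```

View pics/side0.png

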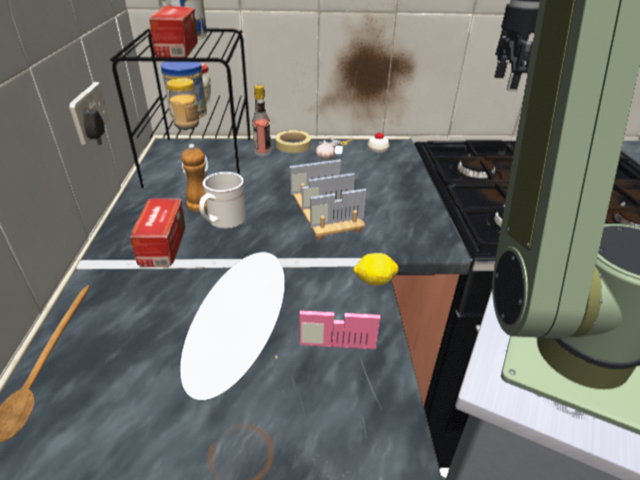

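View pics/top0.png

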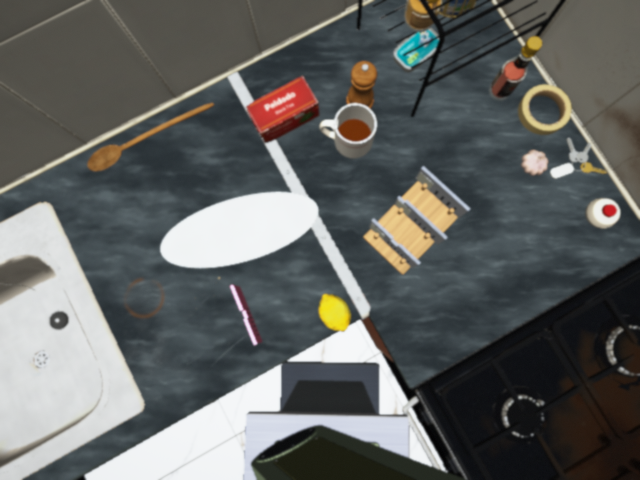

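The side view shows three upright inserts in the rack at about (316,178), (330,190) and (338,208). The pink look-alike is at (340,330) and the dish at (235,325). In the top view the rack is at about (415,220) and the dish at (240,230). I'll enlarge the rack in both views.

```bash
python3 - <<'E'
import cv2,numpy as np
a=cv2.imread("pics/side0.png")[145:245,270:390]; b=cv2.imread("pics/top0.png")[155:285,350:480]
a=cv2.resize(a,(480,400),interpolation=cv2.INTER_CUBIC);cv2.imwrite("pics/c_side.png",cv2.resize(a,(720,600)))
cv2.imwrite("pics/c_top.png",cv2.resize(b,(585,585),interpolation=cv2.INTER_CUBIC))
E
```

```text
(no output)
```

View pics/c_side.png

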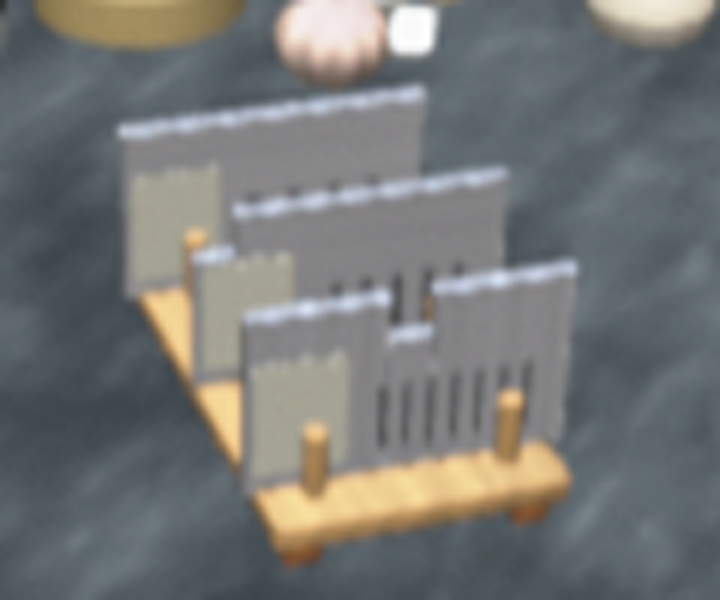

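View pics/c_top.png

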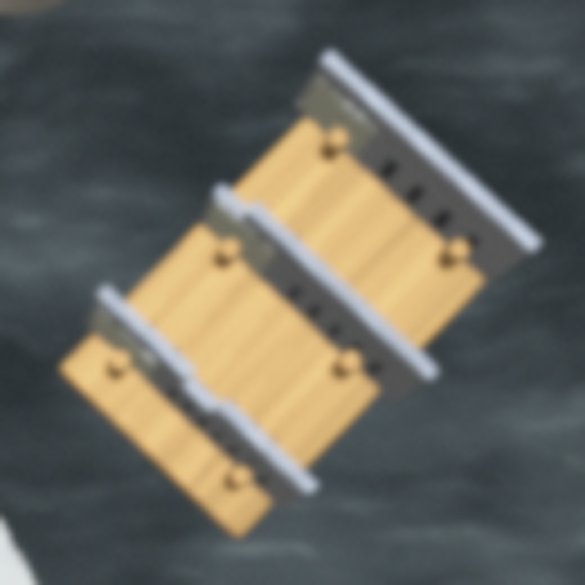

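Candidates in the rack, using the side picture:
- **Back insert (316,170):** its upper edge is whole, so it is the plain one.
- **Middle insert (330,190):** its upper-left corner is cut out at the label end, near (304,184). This is the wanted one.
- **Front insert (338,205):** it has a slot in the middle of its upper edge, so it is the slotted one.

The pink slotted one lies outside the rack and isn't meant. The labels face the side camera.

```bash
cat > h.py <<'E'
import numpy as np
from scipy.spatial.transform import Rotation as R
from plant import cams
def ray(n,p):
    c=cams.get_calibration(n); f=240/np.tan(np.radians(c["fov_y"]/2))
    d=R.from_quat(c["orientation"]).apply([(p[0]-c["cx"])/f,-(p[1]-c["cy"])/f,-1]); return np.array(c["position"]),d
def onz(n,p,z):
    o,d=ray(n,p); return o+d*(z-o[2])/d[2]
def tri(p,q):
    (a,d),(b,e)=ray("top",p),ray("side",q)
    s=np.linalg.lstsq(np.c_[d,-e],b-a,rcond=None)[0]; u,v=a+d*s[0],b+e*s[1]
    return (u+v)/2,np.linalg.norm(u-v)
E
python3 - <<'E'
from h import *
import cv2
T=lambda u,v:(350+u/4.5,155+v/4.5); S=lambda u,v:(270+u/6,145+v/6)
L=[("back",(330,55),(540,243),(122,130),(423,92)),("mid",(250,208),(435,375),(237,208),(507,174)),("front",(103,292),(312,490),(245,317),(576,267))]
for n,a,b,c,d in L:
    A,B=onz("top",T(*a),.092),onz("top",T(*b),.092)
    print(n,A.round(4),B.round(4),"len",np.linalg.norm(B-A).round(4),"ang",np.degrees(np.arctan2(*(A-B)[1::-1])).round(1),"mid",((A+B)/2).round(4))
    for p,q in((a,c),(b,d)): r=tri(T(*p),S(*q)); print("   tri",r[0].round(4),r[1].round(4))
im=cv2.imread("pics/top0.png"); m=(im.min(2)>200).astype(np.uint8)
k,_,st,ce=cv2.connectedComponentsWithStats(m)
for i in range(1,k):
    if st[i,4]>3000 and abs(ce[i][0]-240)<40 and ce[i][1]<300:
        c=cv2.findContours((cv2.erode(cv2.dilate((0+(k*0+1)*(cv2.connectedComponents(m)[1]==i)).astype(np.uint8),None),None)),0,1)[0][0]
        w=np.array([onz("top",p[0],.008)[:2] for p in c],np.float32); print("dish",st[i],cv2.fitEllipse(w),onz("top",ce[i],.01))
E
```

```text
back [ 0.6248 -0.1775  0.092 ] [ 0.5443 -0.2638  0.092 ] len 0.118 ang 47.0 mid [ 0.5845 -0.2207  0.092 ]
   tri [ 0.6251 -0.1779  0.0903] 0.0004
   tri [ 0.5438 -0.265   0.0891] 0.0025
mid [ 0.5577 -0.143   0.092 ] [ 0.4878 -0.2187  0.092 ] len 0.1031 ang 47.3 mid [ 0.5227 -0.1809  0.092 ]
   tri [ 0.5573 -0.1429  0.0929] 0.0004
   tri [ 0.4875 -0.2195  0.0898] 0.0013
front [ 0.5209 -0.0814  0.092 ] [ 0.4392 -0.1672  0.092 ] len 0.1185 ang 46.4 mid [ 0.48   -0.1243  0.092 ]
   tri [ 0.5208 -0.0816  0.0913] 0.0005
   tri [ 0.4386 -0.1676  0.091 ] 0.0014
dish [ 161  141  208  175 9736] ((0.47616392374038696, 0.13369616866111755), (0.2944300174713135, 0.46865034103393555), 126.73384857177734) [0.51292266 0.15707563 0.01      ]
```

Emit:
{"api": "step_arm", "payload": {
  "deltas": [
    [0.6,0.3,-0.14,0,0,0,-0.1],
    [0.6,0.6,-0.28,0,0,0,-0.2],
    [0.6,0.938,-0.433,0,0,0,-0.337],
    [0.6,0.938,-0.433,0,0,0,-0.337],
    [0.6,0.938,-0.433,0,0,0,-0.337],
    [0.6,0.938,-0.433,0,0,0,-0.337],
    [0.6,0.938,-0.433,0,0,0,-0.337],
    [0.6,0.938,-0.433,0,0,0,-0.337],
    [0.6,0.938,-0.433,0,0,0,-0.337],
    [0.6,0.938,-0.433,0,0,0,-0.337],
    [0.6,0.938,-0.433,0,0,0,-0.337],
    [0.6,0.938,-0.433,0,0,0,-0.337]
  ]
}}

```text
time_s: 1.6
position: [0.5154, -0.1911, 0.2454]
tool_rot: [0.918, 0.397, 0.0, 0.0]
force: [0.4, 0.1, 0.2]
width: 0.051
grip_force: 0.0
```

```bash
python3 - <<'E'
from h import *
from plant import sensors
import cv2
s=sensors.get_state(); r=R.from_quat(s["tool_rot"]).as_matrix(); p=s["position"]
print(s["time_s"],p,s["qpos"].round(3),s["width"]); print(r.round(4))
g=np.array([.5155,-.1897,.07]); print("to go tool axes /0.4:",(r.T@(g-p)/.4).round(4))
print("dish",onz("top",(240,230),.008),onz("top",(161,250),.008),onz("top",(319,208),.008))
cv2.imwrite("pics/side1.png",cams.camera("side"))
a=cv2.imread("pics/side1.png")[80:260,230:430]; cv2.imwrite("pics/c1.png",cv2.resize(a,(660,594),interpolation=cv2.INTER_CUBIC))
E
```

```text
1.6 [ 0.51535701 -0.19108914  0.24540142] [-0.376  0.28   1.622 -0.     1.24   0.377] 0.05101101681649487
[[ 6.840e-01  7.295e-01  1.000e-04]
 [ 7.295e-01 -6.840e-01 -1.000e-04]
 [-0.000e+00  2.000e-04 -1.000e+00]]
to go tool axes /0.4: [ 0.0028 -0.0022  0.4385]
dish [0.51280432 0.18522397 0.008     ] [0.46886954 0.34577307 0.008     ] [0.56137461 0.02329532 0.008     ]
```

View pics/c1.png

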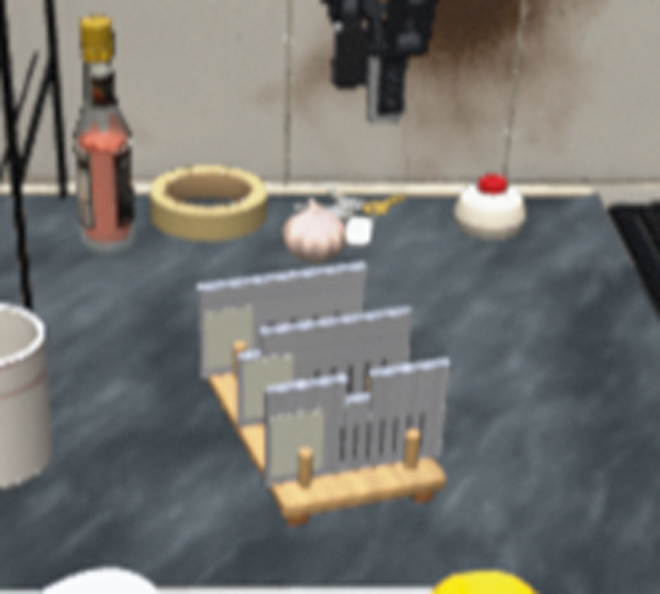

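The crop shows the open fingers at about (385,100), above the bare right-hand half of the middle insert. The three inserts are unchanged, and the measured dish length of 335 mm matches the given size. Going down now.

Emit:
{"api": "step_arm", "payload": {
  "deltas": [
    [0.6,0.003,-0.002,0.12,0,0,0],
    [0.6,0.003,-0.002,0.24,0,0,0],
    [0.6,0.003,-0.002,0.33,0,0,0],
    [0.6,0.003,-0.002,0.38,0,0,0],
    [0.6,0.003,-0.002,0.41,0,0,0],
    [0.6,0.003,-0.002,0.438,0,0,0],
    [0.6,0.003,-0.002,0.438,0,0,0],
    [0.6,0.003,-0.002,0.438,0,0,0]
  ]
}}

```text
time_s: 2.65
position: [0.5164, -0.1893, 0.0708]
tool_rot: [0.917, 0.398, 0.001, 0.001]
force: [-0.7, 0.4, 0.3]
width: 0.0512
grip_force: 0.0
```

Emit:
{"api": "step_arm", "payload": {
  "deltas": [
    [0.3,0,0,0,0,0,0],
    [0.15,0,0,0,0,0,0],
    [0,0,0,0,0,0,0],
    [0,0,0,0,0,0,0],
    [0,0,0,0,0,0,0],
    [0,0,0,0,0,0,0],
    [0,0,0,0,0,0,0],
    [0,0,0,0,0,0,0]
  ],
  "newtons": 60
}}

```text
time_s: 3.65
position: [0.5162, -0.1892, 0.0705]
tool_rot: [0.917, 0.398, 0.0, 0.0]
force: [-0.8, -0.1, 5.6]
width: 0.0052
grip_force: 59.2
```

The grip is on the plate: 5 mm opening, 59 N. Lifting.

Emit:
{"api": "step_arm", "payload": {
  "deltas": [
    [0,0,0,-0.03,0,0,0],
    [0,0,0,-0.07,0,0,0],
    [0,0,0,-0.12,0,0,0],
    [0,0,0,-0.2,0,0,0],
    [0,0,0,-0.3,0,0,0],
    [0,0,0,-0.4,0,0,0],
    [0,0,0,-0.5,0,0,0],
    [0,0,0,-0.5,0,0,0],
    [0,0,0,-0.5,0,0,0],
    [0,0,0,-0.5,0,0,0]
  ]
}}

```text
time_s: 4.9
position: [0.5151, -0.1887, 0.2686]
tool_rot: [0.917, 0.398, -0.001, -0.001]
force: [0.4, 0.6, -1.4]
width: 0.005
grip_force: 58.8
```

```bash
python3 - <<'E'
from h import *
from plant import sensors
import cv2
s=sensors.get_state(); r=R.from_quat(s["tool_rot"]).as_matrix(); p=s["position"]
print(s["time_s"],p,s["qpos"].round(3),s["width"],s["grip_force"],s["force"])
g=np.array([.50,.185,.28]); print("to go:",(r.T@(g-p)/.4).round(4),"yaw z deg",-np.degrees(np.arctan2(.185,.5)-np.arctan2(r[1,1],r[0,1])))
cv2.imwrite("pics/side2.png",cams.camera("side"))
E
```

```text
4.9 [ 0.51508473 -0.18870714  0.26861565] [-0.372  0.266  1.583 -0.     1.297  0.38 ] 0.004966842715038145 58.78933846950531 [ 0.41307387  0.6379881  -1.3608533 ]
to go: [ 0.6565 -0.6659 -0.0273] yaw z deg -63.39322701047355
```

View pics/side2.png

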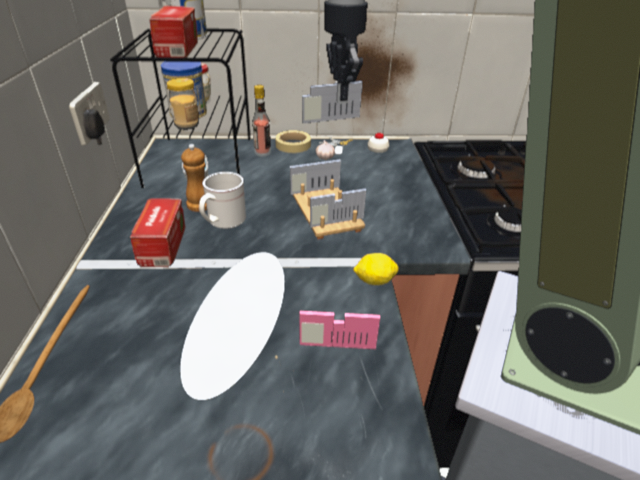

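The notched insert is lifted with its label at the left end, away from the fingers, at about (313,107). The other two are still standing. Next I swing over the dish.

Emit:
{"api": "step_arm", "payload": {
  "deltas": [
    [0,0.03,-0.03,-0.03,0,0,-0.05],
    [0,0.1,-0.1,-0.03,0,0,-0.15],
    [0,0.18,-0.18,-0.03,0,0,-0.28],
    [0,0.27,-0.27,-0.03,0,0,-0.42],
    [0,0.36,-0.36,-0.03,0,0,-0.57],
    [0,0.44,-0.45,-0.03,0,0,-0.72],
    [0,0.52,-0.53,-0.03,0,0,-0.85],
    [0,0.58,-0.59,-0.03,0,0,-0.95],
    [0,0.62,-0.63,-0.03,0,0,-1],
    [0,0.62,-0.63,-0.03,0,0,-1],
    [0,0.62,-0.63,-0.03,0,0,-1],
    [0,0.62,-0.63,-0.03,0,0,-1]
  ]
}}

```text
time_s: 6.45
position: [0.5013, 0.1635, 0.2823]
tool_rot: [0.596, 0.803, -0.0, 0.0]
force: [-0.0, 0.6, -0.7]
width: 0.0052
grip_force: 58.7
```

Emit:
{"api": "step_arm", "payload": {
  "deltas": [
    [0,0,0,0,0.1,0,0],
    [0,0,0,0,0.22,0,0],
    [0,0,0,0,0.34,0,0],
    [0,0,0,0,0.46,0,0],
    [0,0,0,0,0.58,0,0],
    [0,0,0,0,0.7,0,0],
    [0,0,0,0,0.82,0,0],
    [0,0,0,0,0.92,0,0],
    [0,0,0,0,1,0,0],
    [0,0,0,0,1,0,0],
    [0,0,0,0,1,0,0],
    [0,0,0,0,1,0,0]
  ]
}}

```text
time_s: 7.95
position: [0.5013, 0.164, 0.2831]
tool_rot: [0.516, 0.696, -0.401, -0.297]
force: [0.3, -0.0, -1.2]
width: 0.0051
grip_force: 58.9
```

```bash
python3 - <<'E'
from h import *
from plant import sensors
import cv2
s=sensors.get_state(); r=R.from_quat(s["tool_rot"]).as_matrix(); p=s["position"]
c=p+r@[.022,0,.013]; n=-r[:,1]; d=np.array([.0925,-.3225])/.3355
e=c[:2]-[.5128,.1852]
print(s["time_s"],p,s["qpos"].round(3),np.abs(s["qvel"]).max(),s["width"],s["grip_force"],s["force"])
print("centre",c,"normal deg",np.degrees(np.arccos(n[2])),"dish along",e@d,"across",e@[d[1],-d[0]])
cv2.imwrite("pics/side3.png",cams.camera("side"))
E
```

```text
7.95 [0.50127747 0.16400569 0.28307659] [ 0.295  0.737  1.122 -0.     2.327 -0.   ] 0.0021675093045620836 0.0050546961610492295 58.92556965351105 [ 0.25784436 -0.02289105 -1.19697643]
centre [0.48413184 0.18179083 0.27654083] normal deg 30.171535437577234 dish along -0.004626969616871062 across 0.02849726019522082
```

View pics/side3.png

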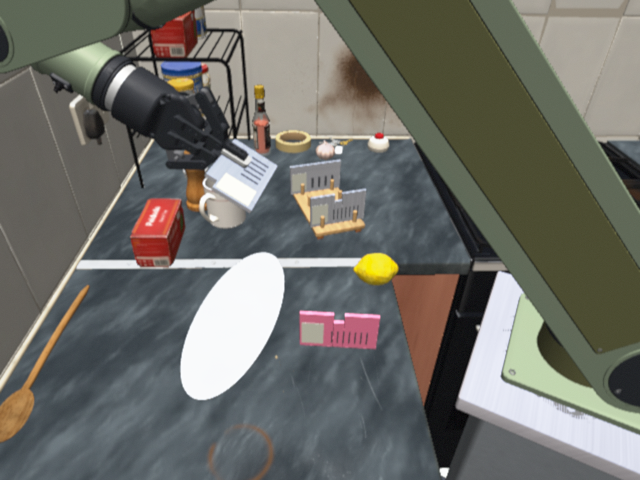

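The insert is at about (240,177), with the label panel facing up at (237,190) and the finger on the bare end. The other two are standing at (316,178) and (338,208). By calculation its centre is 0.277 m up and 28 mm off the dish centre across, 5 mm along. Its normal is 30° from up and the arm is still, so I'm handing it in.

```bash
python3 -c "
from plant import close_job
print(close_job())"
```

```text
the job is handed in; nothing more can be done
None
```

I handed the job in with the notched insert held still by its bare end, label side up (normal 30° from vertical), about 0.28 m above the worktop over the dish. The other two inserts are still standing in the rack. The judge returned no verdict.

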